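# Unstack the delivery onto its display plinths

## Robot

A 6-joint arm with a two-finger parallel gripper is mounted at the origin on the work surface. World frame = base frame: x ahead of the robot, y to its left, z up, the work surface at z = 0. Lengths are in m, angles in rad, forces in N, time in s.
With the tool pointing down it reaches from about 0.25 to 0.725 m from the base axis. Payload 4 kg.
Tool frame: the origin (TCP) lies midway between the tips of the shut fingers; the grasp point (between the pads) lies 19 mm behind it; z points along the fingers, y is the line along which they close (so a half turn about z gives the same grasp; the last joint's range is limited). The gripper opens to 85 mm and grips with 20 to 120 N. Pads are 22 mm wide; open, the fingers measure 114 mm over their backs; the gripper's body (76 mm by 85 mm) begins 54 mm behind the grasp point. The pads swing forward as they close: fully open they stand 13 mm farther back than shut.
Start: joints at [0, 0.241, 0.005, 1.335, 0, 1.571], TCP at [0.5, -0, 0.231] pointing down, gripper open.
Joint ranges: [-2.72, 2.72], [-1.05, 1.87], [-1.09, 1.28], [-1.99, 2.15], [-1.42, 1.44], [-3.14, 3.14]. Speed limits (rad/s): [2.79, 2.79, 3.14, 3.14, 3.14, 3.14].

## Interface

Orientations are given as a unit quaternion [x, y, z, w].
In Python, from workcell import bot gives the robot as it stands.
- The arm moves only by the tool play_rows, never from a script. Its argument "moves" is a list of rows, each a list of 3 entries, a list of its own where there are three numbers: the opening, from -1 (shut) to 1 (fully open), then the shift along the tool's x, y, z in cm, then the turn, a rotation vector about the tool's x, y, z in rad. A call has 1 to 12 rows; each row shifts and turns the commanded pose from where the row before left it, along the tool's axes as they then stand; what a row does not reach is not made up. A row lasts 1/12 s, in which the tool goes at most 41.7 mm and 7.16 degrees, less where a joint would pass 70% of its speed; a pose out of reach is approached as far as the arm can. A call is refused whole if a number of a shift passes 4.17 or a number of a turn 0.125, either way. A call with a gripper value outside its range is refused whole. The fingers move at their own pace and stop on an object; the grip force is fixed at half the most. Time passes only in rows, so rows that do not move let the fingers close. It gives the time, the measured TCP pose, the force and the opening at its end, in the units of the state.
- bot.get_obs(): the state, without advancing time (a new reading comes with each control period).
- bot.camera(name): name is "scene" or "side" or "wrist"; returns (picture, depth): 384x512x3 uint8, red, green, blue; 384x512 float32, m along the optical axis (not along the pixel's ray), 0 where there is no reading.
- bot.camera_info(name): a dict with "K" (3x3 intrinsics, pixels), "world_from_camera" (4x4, takes a point from camera to world coordinates); the wrist camera has in their place "T_tool_cam" (4x4, takes a point from camera to tool coordinates, whose origin is the TCP and whose axes are the flange's). Camera axes: x right, y up, looking along -z (the intrinsics and any distortion apply to the point x, -y, -z); pixel columns grow to the right and rows downward; lengths in m; the calibration is good to about 2 mm. A picture is of the moment at which its call begins: read the wrist's pose just before it. camera_info takes no time and is no camera call.
- bot.job_done(): hands the job in, once; it reports no verdict.
The state is a dict: "clock": time; "joint_pos": joint angles; "joint_vel": joint speeds; "tau": joint torques, N m; "eef_pos": TCP position; "tool_rot": TCP orientation; "ft_force": force on the tool from outside, world axes, zero at the start; "ft_torque": the same for the moment, N m; "grip_width": finger opening in m.
Only numpy, scipy, OpenCV 4.12 (cv2) and the standard library are available. Lean on these libraries where they do the work, as an engineer would, in place of code of your own. Each camera call takes 0.05 s, during which the arm holds its last target. There are 200 camera calls.

## Task

Take the two stacks on the perfume counter apart and set each box and carton, upright, on the display plinth of its own colour, and the perfume bottle on the white plinth. Each thing should stand centred on its plinth (to about a centimetre) and squared up with it, long side along long side. Never let the bottle tip over.

Things in the scene. Friction and masses are not known exactly. Their poses are not given: they have to be found in the camera images.
- blue_box: Dark blue tile-patterned gift box, 100 (its x) x 62 (its y) x 45 mm high, about 0.28 kg, dark blue with small white diamonds, standing on the counter at the bottom of a stack. Origin at the centre of its underside, z up. 
- red_box: Red tile-patterned gift box, 100 (its x) x 62 (its y) x 45 mm high, about 0.28 kg, red with small white diamonds, standing on the counter at the bottom of a stack. Origin at the centre of its underside, z up. 
- green_carton: Green product carton with a white band and a thin gold band, 66 (its x) x 46 (its y) x 44 mm high, about 0.14 kg, at the start lying on top of one of the two gift boxes (either one), not always square to it. Origin at the centre of its underside, z up. The bottle stands on it.
- yellow_carton: Yellow product carton with a white band and a thin gold band, 66 (its x) x 46 (its y) x 44 mm high, about 0.14 kg, at the start lying on top of one of the two gift boxes (either one), not always square to it. Origin at the centre of its underside, z up.
- bottle: Upright amber glass perfume bottle with a white label and a round black cap, at the start standing on the green carton. Its glass body is 44 (its x) x 28 (its y) x 50 mm high; with neck and cap (22 mm across) it is 74 mm high; about 0.16 kg. Origin at the centre of its underside, z up.
- blue_plinth: Blue-topped fixed low display plinth, black with a gold line round its foot and a blue panel on its flat top, 120 (its x) x 86 (its y) mm, top 20 mm above the counter, no rim. Origin at the centre of its underside (on the counter), z up.
- red_plinth: Red-topped fixed low display plinth, black with a gold line round its foot and a red panel on its flat top, 120 (its x) x 86 (its y) mm, top 20 mm above the counter, no rim. Origin at the centre of its underside (on the counter), z up.
- green_plinth: Green-topped fixed low display plinth, black with a gold line round its foot and a green panel on its flat top, 94 (its x) x 74 (its y) mm, top 20 mm above the counter, no rim. Origin at the centre of its underside (on the counter), z up.
- yellow_plinth: Yellow-topped fixed low display plinth, black with a gold line round its foot and a yellow panel on its flat top, 94 (its x) x 74 (its y) mm, top 20 mm above the counter, no rim. Origin at the centre of its underside (on the counter), z up.
- white_plinth: White-topped fixed low display plinth, black with a gold line round its foot and a white panel on its flat top, 84 (its x) x 68 (its y) mm, top 20 mm above the counter, no rim. Origin at the centre of its underside (on the counter), z up.
There are look-alikes about, which are no part of the job. There is more than one size of the bottle; the job needs the smaller. Of the things that look like the green_carton, the smaller one is meant.

How it is judged:
At the end, for the whole second after the job is handed in: Each box and carton on the plinth of its own colour, the bottle on the white one: directly on its top, upright (0.1 rad), centred within 12 mm, long axis within 0.2 rad of the plinth's (either way round), released and at rest (horizontal distance between blue_box and blue_plinth below 0.012 m and z of blue_box in the frame of blue_plinth between 0.016 and 0.025 m and angle between each of blue_box, red_box, green_carton, yellow_carton, bottle's own z axis and vertical below 0.1 rad and angle between the x axis of blue_box and the x axis of blue_plinth, either way round below 0.2 rad and linear speed of each of blue_box, red_box, green_carton, yellow_carton, bottle below 0.02 m/s and angular speed of each of blue_box, red_box, green_carton, yellow_carton, bottle below 0.2 rad/s and horizontal distance between red_box and red_plinth below 0.012 m and z of red_box in the frame of red_plinth between 0.016 and 0.025 m and angle between the x axis of red_box and the x axis of red_plinth, either way round below 0.2 rad and horizontal distance between green_carton and green_plinth below 0.012 m and z of green_carton in the frame of green_plinth between 0.016 and 0.025 m and angle between the x axis of green_carton and the x axis of green_plinth, either way round below 0.2 rad and horizontal distance between yellow_carton and yellow_plinth below 0.012 m and z of yellow_carton in the frame of yellow_plinth between 0.016 and 0.025 m and angle between the x axis of yellow_carton and the x axis of yellow_plinth, either way round below 0.2 rad and horizontal distance between bottle and white_plinth below 0.012 m and z of bottle in the frame of white_plinth between 0.016 and 0.025 m and angle between the x axis of bottle and the x axis of white_plinth, either way round below 0.2 rad); the robot touches nothing.
It fails at once if the bottle is tipped over (leans more than 0.6 rad) (angle between bottle's own z axis and vertical above 0.6 rad).
It also fails if it takes over 122 s, if anything falls off the work surface, if the arm or the gripper's body presses on something with over 40 N, if the wrist force passes 120 N, or if a joint passes its speed limit or range.

## Working session

There is one attempt and no reset: what is moved stays moved. The work goes in short steps, Python scripts to look and compute and a tool call to move; the robot and the scene stay as the last step left them, time stands still between calls to the robot, and variables do not carry over. Pictures are saved under pics/ and viewed, on a budget of 14 in all, crops included, one or two more only if the job needs it, and the job is handed in when it is done.

Besides the shell and the picture viewer there is one more tool, called as name(argument=value, ...) on one line, values as JSON. play_rows: Moves the arm, as the interface text tells. Its arguments: {"type":"object","properties":{"moves":{"type":"array"}},"required":["moves"]}

```bash
ls; mkdir -p pics; python3 - <<'E'
from workcell import bot
import cv2,numpy as np
o=bot.get_obs();print(o)
for n in ["scene","side"]:
    im,d=bot.camera(n); i=bot.camera_info(n); print(n,i)
    np.savez(f"pics/{n}0.npz",im=im,d=d)
    cv2.imwrite(f"pics/{n}0.png",im[:,:,::-1])
print(bot.camera_info("wrist"))
E
```

```text
pics
{'clock': 0.0, 'joint_pos': array([-1.07166843e-06,  2.41416323e-01,  3.74851508e-03,  1.33518714e+00,
        4.28132751e-07,  1.57079088e+00]), 'joint_vel': array([-0.00124916, -0.00033415, -0.00128584,  0.00016771, -0.00121944,
       -0.001429  ]), 'tau': array([ 5.50268451e-04, -3.72315860e+01,  2.52406776e+01,  1.67737965e-02,
        2.29149265e-05,  1.14679995e-05]), 'eef_pos': array([ 4.99384616e-01, -4.05236435e-07,  2.30420543e-01]), 'tool_rot': array([ 0.70710486,  0.70710795, -0.00072768, -0.00072799]), 'ft_force': array([ 1.20486892, -0.33804636, -0.30431233]), 'ft_torque': array([ 0.01772145, -0.02144384,  0.06360949]), 'grip_width': 0.0855376632346333}
scene {'K': array([[379.59060166,   0.        , 254.73134126],
       [  0.        , 379.59060166, 188.235675  ],
       [  0.        ,   0.        ,   1.        ]]), 'world_from_camera': array([[ 0.17997331, -0.65364045,  0.73509439,  1.18741817],
       [ 0.98356265,  0.1306938 , -0.1245939 , -0.11459445],
       [-0.01463267,  0.74543497,  0.66641773,  0.7249458 ],
       [ 0.        ,  0.        ,  0.        , 
[... 265 characters left out ...]
      [-0.5443112 , -0.5132105 ,  0.66358142,  0.87448703],
       [ 0.01097691,  0.78660437,  0.61735977,  0.91932074],
       [ 0.        ,  0.        ,  0.        ,  1.        ]])}
{'K': array([[274.6391555 ,   0.        , 255.01131947],
       [  0.        , 274.6391555 , 188.50311495],
       [  0.        ,   0.        ,   1.        ]]), 'T_tool_cam': array([[-7.53431793e-04,  9.65519054e-01,  2.60331304e-01,
         6.59250956e-02],
       [ 9.99998589e-01,  3.36526898e-04,  1.64600873e-03,
         3.11734318e-04],
       [ 1.50164430e-03,  2.60332177e-01, -9.65517945e-01,
        -1.41840040e-01],
       [ 0.00000000e+00,  0.00000000e+00,  0.00000000e+00,
         1.00000000e+00]])}
```

View pics/scene0.png

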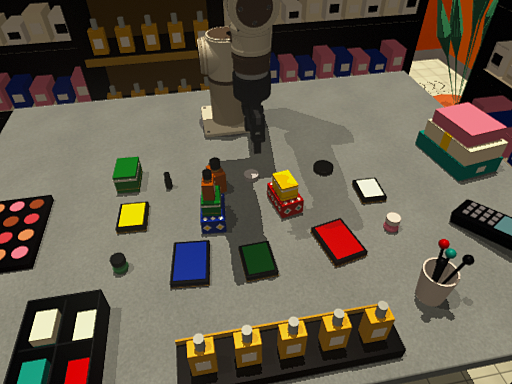

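View pics/side0.png

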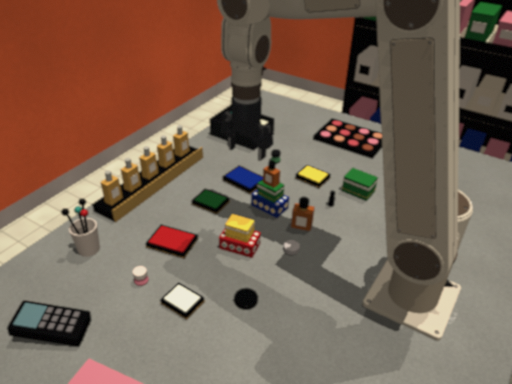

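The scene view shows the bottle, green carton and blue box stack at about (210,205), with the larger look-alike bottle just behind it at (217,172). The yellow carton on the red box is at (285,192). The plinths are yellow (132,216), blue (190,262), green (258,260), red (339,240) and white (370,189). The side view agrees, and the large green look-alike is at (360,182) there.

```bash
cat > h.py <<'E'
import cv2,numpy as np
from workcell import bot
def xyz(info,d,T=None):
    K=info["K"]; T=info["world_from_camera"] if T is None else T
    v,u=np.mgrid[:d.shape[0],:d.shape[1]]
    p=np.stack([(u-K[0,2])/K[0,0]*d,-(v-K[1,2])/K[1,1]*d,-d],-1)
    return p@T[:3,:3].T+T[:3,3]
HUE={"blue":(105,130),"red":(174,5),"green":(48,85),"yellow":(22,34),"amber":(6,20)}
def cmask(im,c):
    h=cv2.cvtColor(im,cv2.COLOR_RGB2HSV); H,S,V=h[...,0],h[...,1],h[...,2]
    if c=="white": return (S<60)&(V>140)
    a,b=HUE[c]; m=(H>=a)&(H<=b) if a<b else (H>=a)|(H<=b)
    return m&(S>110)&(V>30)
def blobs(im,P,c,zr,minpx=25):
    m=cmask(im,c)&(P[...,2]>zr[0])&(P[...,2]<zr[1])&(P[...,0]>.2)&(P[...,0]<.8)&(abs(P[...,1])<.5)
    m=cv2.morphologyEx(m.astype(np.uint8),cv2.MORPH_CLOSE,np.ones((3,3)))
    n,l,s,_=cv2.connectedComponentsWithStats(m)
    out=[]
    for i in range(1,n):
        if s[i,4]<minpx: continue
        q=P[l==i]; q=q[(q[:,2]>zr[0])&(q[:,2]<zr[1])]
        if len(q)<10: continue
        (cx,cy),(w,h),a=cv2.minAreaRect((q[:,:2]*1000).astype(np.float32))
        if w<h: w,h,a=h,w,a+90
        a=(a+90)%180-90
        out.append((s[i,4],round(cx),round(cy),round(w),round(h),round(a),round(np.median(q[:,2])*1000), tuple(int(t) for t in s[i,:4])))
    return out
E
python3 - <<'E'
from h import *
for n in ["scene","side"]:
    z=np.load(f"pics/{n}0.npz"); P=xyz(bot.camera_info(n),z["d"]); im=z["im"]
    print(n)
    for c,zr in [("blue",(.012,.03)),("red",(.012,.03)),("green",(.012,.03)),("yellow",(.012,.03)),("white",(.012,.03)),
      ("blue",(.03,.055)),("red",(.03,.055)),("green",(.03,.084)),("green",(.084,.1)),("yellow",(.084,.1)),("yellow",(.045,.084)),("amber",(.02,.2))]:
        for b in blobs(im,P,c,zr): print(c,zr,b)
    m=(P[...,2]>.135)&(P[...,2]<.2)&(P[...,0]>.3)&(P[...,0]<.7)&(abs(P[...,1])<.3); print(m.sum(), np.round(P[m].min(0),3),np.round(P[m].max(0),3))
E
```

```text
scene
blue (0.012, 0.03) (np.int32(34), 534, -112, 18, 4, -90, 19, (209, 224, 9, 7))
blue (0.012, 0.03) (np.int32(1224), 622, -174, 112, 74, -5, 19, (173, 241, 34, 40))
red (0.012, 0.03) (np.int32(35), 512, 99, 20, 4, -77, 23, (289, 206, 8, 7))
red (0.012, 0.03) (np.int32(28), 510, 67, 23, 7, 33, 19, (278, 209, 7, 7))
red (0.012, 0.03) (np.int32(1086), 625, 185, 112, 78, 12, 18, (315, 219, 50, 41))
red (0.012, 0.03) (np.int32(25), 610, 327, 30, 13, 56, 14, (385, 222, 13, 7))
green (0.012, 0.03) (np.int32(116), 306, -314, 102, 53, -40, 24, (116, 165, 25, 24))
green (0.012, 0.03) (np.int32(748), 645, -19, 85, 62, 2, 19, (242, 242, 33, 33))
yellow (0.012, 0.03) (np.int32(561), 442, -316, 89, 64, -3, 19, (118, 202, 28, 25))
white (0.012, 0.03) (np.int32(29), 347, 28, 22, 17, -2, 15, (251, 173, 7, 6))
white (0.012, 0.03) (np.int32(339), 466, 331, 75, 56, -2, 18, (356, 178, 28, 19))
white (0.012, 0.03) (np.int32(473), 751, -389, 59, 38, 1, 29, (73, 310, 23, 30))
blue (0.03, 0.055) (np.int32(267), 488, -107, 98, 61, -5, 43, (200, 194, 26, 32))
red (0.03, 0.055) (np.int32(304), 464, 88, 101,
[... 1705 characters left out ...]
0))
green (0.03, 0.084) (np.int32(316), 286, -328, 86, 63, 0, 61, (345, 169, 32, 18))
green (0.03, 0.084) (np.int32(44), 286, -301, 82, 8, -7, 33, (345, 183, 24, 11))
green (0.03, 0.084) (np.int32(108), 477, -85, 71, 35, 20, 62, (258, 189, 24, 13))
green (0.084, 0.1) (np.int32(96), 480, -92, 72, 39, 19, 90, (258, 181, 25, 11))
yellow (0.084, 0.1) (np.int32(281), 460, 89, 64, 48, 10, 90, (226, 216, 29, 15))
amber (0.02, 0.2) (np.int32(204), 483, -105, 45, 27, -5, 131, (264, 166, 16, 21))
amber (0.02, 0.2) (np.int32(286), 357, -79, 56, 39, 19, 63, (292, 203, 22, 24))
amber (0.02, 0.2) (np.int32(181), 460, 99, 83, 51, 28, 56, (224, 226, 31, 17))
135 [ 0.461 -0.122  0.135] [ 0.505 -0.091  0.17 ]
```

play_rows(moves=[[1,[-3.6,-0.5,0],[0,0,0]],[1,[-3.6,-0.5,0],[0,0,0]],[1,[-3.6,-0.4,0],[0,0,0]],[1,[0,0,0],[0,0,-0.123]],[1,[0,0,0],[0,0,-0.123]],[1,[0,0,0],[0,0,-0.123]],[1,[0,0,0],[0,0,-0.123]],[1,[0,0,0],[0,0,-0.123]],[1,[0,0,0],[0,0,-0.123]],[1,[0,0,0],[0,0,-0.123]],[1,[0,0,0],[0,0,-0.123]],[1,[0,0,0],[0,0,-0.123]]])

```text
clock: 1.1
eef_pos: [0.4856, -0.1079, 0.2308]
tool_rot: [0.227, 0.974, -0.0, -0.001]
ft_force: [0.7, 0.5, 0.6]
grip_width: 0.0858
```

play_rows(moves=[[1,[0,0,0],[0,0,-0.123]],[1,[0,0,0],[0,0,-0.123]],[1,[0,0,0],[0,0,-0.123]],[1,[0,0,0],[0,0,0]],[1,[0,0,0],[0,0,0]]])

```text
clock: 1.52
eef_pos: [0.4857, -0.1079, 0.2309]
tool_rot: [0.049, 0.999, 0.0, -0.0]
ft_force: [0.5, 0.6, 0.2]
grip_width: 0.0855
```

```bash
cat >> h.py <<'E'
from scipy.spatial.transform import Rotation as R
def to(x,y,z,yaw):
    """shift (cm, tool axes at start) and turn about tool z so tool y lies at yaw+90 deg; mm, deg"""
    o=bot.get_obs(); r=R.from_quat(o["tool_rot"]).as_matrix()
    p=o["eef_pos"]; d=r.T@(np.array([x,y,z])/1000-p)*100
    cur=np.degrees(np.arctan2(r[1,1],r[0,1]))
    t=((yaw+90-cur)+90)%180-90
    print("shift cm",np.round(d,2),"turn z rad",round(-np.radians(t),3),"| tcp mm",np.round(p*1000,1),"yaw",round(cur-90,1),"tilt",np.round(r[:2,2],3),"q6",round(o["joint_pos"][5],2),"w",round(o["grip_width"]*1000,1),"F",np.round(o["ft_force"],1),"t",round(o["clock"],2))
def wrist(name=None):
    o=bot.get_obs(); T=np.eye(4); T[:3,:3]=R.from_quat(o["tool_rot"]).as_matrix(); T[:3,3]=o["eef_pos"]
    im,d=bot.camera("wrist"); i=bot.camera_info("wrist")
    if name: cv2.imwrite(f"pics/{name}.png",im[:,:,::-1])
    return im,xyz(i,d,T@i["T_tool_cam"])
E
python3 - <<'E'
from h import *
to(486,-107.5,101,-5.5)
im,P=wrist("w1")
for c,zr in [("amber",(.095,.145)),("green",(.084,.1)),("blue",(.03,.055)),("blue",(.012,.03)),("green",(.012,.03)),("yellow",(.084,.1)),("red",(.03,.055))]:
  for b in blobs(im,P,c,zr): print(c,zr,b)
E
```

```text
shift cm [-0.03  0.04 12.99] turn z rad -0.002 | tcp mm [ 485.7 -107.9  230.9] yaw -5.6 tilt [-0.001  0.   ] q6 -0.12 w 85.5 F [0.5 0.6 0.2] t 1.52
amber (0.095, 0.145) (np.int32(1001), 483, -109, 44, 27, -9, 138, (237, 157, 34, 56))
green (0.084, 0.1) (np.int32(1008), 483, -106, 65, 45, -7, 88, (235, 145, 44, 61))
blue (0.03, 0.055) (np.int32(813), 482, -106, 99, 61, -5, 44, (231, 126, 52, 81))
blue (0.012, 0.03) (np.int32(3633), 623, -174, 112, 78, -6, 19, (191, 229, 56, 69))
green (0.012, 0.03) (np.int32(470), 317, -316, 80, 40, -47, 24, (27, 0, 52, 59))
green (0.012, 0.03) (np.int32(1868), 646, -20, 86, 62, 2, 19, (303, 242, 47, 55))
green (0.012, 0.03) (np.int32(95), 591, -326, 28, 10, 43, 15, (102, 248, 18, 14))
yellow (0.084, 0.1) (np.int32(3025), 462, 89, 66, 47, 10, 88, (416, 100, 53, 74))
red (0.03, 0.055) (np.int32(1456), 461, 90, 100, 62, 12, 44, (382, 84, 61, 97))
```

View pics/w1.png

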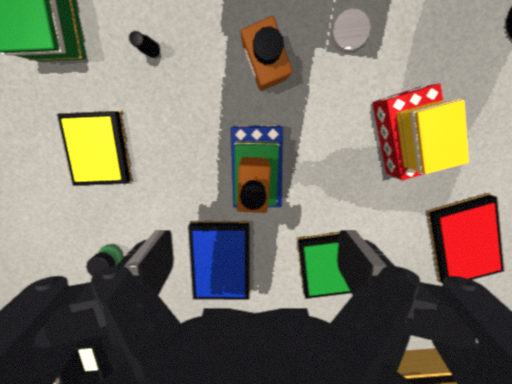

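The wrist view puts the bottle at (253,185) on the green carton and blue box, with open space beside it for the fingers; the bigger bottle stands clear at (268,50). I'm descending to grasp.

play_rows(moves=[[1,[0.1,0,3.2],[0,0,0.02]],[1,[0,0,3.2],[0,0,0]],[1,[0,0,2.6],[0,0,0]],[1,[0,0,2],[0,0,0]],[1,[0,0,2],[0,0,0]],[1,[0,0,0],[0,0,0]],[-1,[0,0,0],[0,0,0]],[-1,[0,0,0],[0,0,0]],[-1,[0,0,0],[0,0,0]],[-1,[0,0,0],[0,0,0]],[-1,[0,0,0],[0,0,0]],[-1,[0,0,0],[0,0,0]]])

```text
clock: 2.57
eef_pos: [0.4859, -0.1083, 0.1025]
tool_rot: [0.058, 0.998, -0.0, 0.001]
ft_force: [-0.4, -0.4, 4.4]
grip_width: 0.0275
```

play_rows(moves=[[-1,[0,0,0],[0,0,0]],[-1,[0,0,0],[0,0,0]],[-1,[0,0,0],[0,0,0]],[-1,[0,0,0],[0,0,0]],[-1,[0,0,-0.5],[0,0,0]],[-1,[0,0,-1],[0,0,0]],[-1,[0,0,0],[0,0,0]]])

```text
clock: 3.15
eef_pos: [0.4857, -0.1079, 0.1178]
tool_rot: [0.057, 0.998, 0.0, 0.001]
ft_force: [0.0, -0.8, -1.8]
grip_width: 0.0274
```

```bash
python3 - <<'E'
from h import *
to(467,331,200,-2)
for n in ["side","scene"]:
    im,d=bot.camera(n);P=xyz(bot.camera_info(n),d)
    for c,zr in [("amber",(.1,.16)),("green",(.06,.1))]:
        for b in blobs(im,P,c,zr): print(n,c,b)
E
```

```text
shift cm [ 6.87 43.39 -8.22] turn z rad -0.08 | tcp mm [ 485.7 -107.9  117.8] yaw -6.6 tilt [ 0.002 -0.   ] q6 -0.1 w 27.4 F [ 0.  -0.8 -1.8] t 3.15
side amber (np.int32(144), 481, -103, 41, 27, -4, 136, (264, 164, 15, 19))
side green (np.int32(237), 285, -327, 84, 60, -3, 62, (345, 169, 26, 18))
side green (np.int32(139), 484, -102, 67, 43, -6, 90, (258, 180, 24, 12))
side green (np.int32(66), 477, -86, 71, 30, 20, 65, (258, 189, 24, 11))
scene amber (np.int32(268), 491, -110, 36, 29, -6, 139, (201, 171, 14, 25))
scene green (np.int32(52), 296, -321, 63, 29, 9, 60, (124, 160, 12, 15))
scene green (np.int32(301), 488, -108, 66, 45, -5, 87, (201, 186, 20, 27))
```

play_rows(moves=[[-1,[0,0,-2.5],[0,0,0]],[-1,[0,0,-3.5],[0,0,0]],[-1,[0,0,-2.2],[0,0,0]],[-1,[0.3,2,0],[0,0,0]],[-1,[0.5,3,0],[0,0,0]],[-1,[0.5,3.5,0],[0,0,0]],[-1,[0.6,3.5,0],[0,0,0]],[-1,[0.6,3.5,0],[0,0,0]],[-1,[0.6,3.5,0],[0,0,0]],[-1,[0.6,3.5,0],[0,0,0]],[-1,[0.6,3.5,0],[0,0,0]],[-1,[0.6,3.5,0],[0,0,0]]])

```text
clock: 4.25
eef_pos: [0.4693, 0.1924, 0.1978]
tool_rot: [0.057, 0.998, -0.0, -0.0]
ft_force: [0.7, -0.3, -1.6]
grip_width: 0.0276
```

play_rows(moves=[[-1,[0.6,3.5,0],[0,0,0]],[-1,[0.5,3,0],[0,0,0]],[-1,[0.5,3,0],[0,0,0]],[-1,[0.5,2.5,0],[0,0,0]],[-1,[0.3,1.5,0],[0,0,-0.04]],[-1,[0,0,0],[0,0,-0.04]],[-1,[0,0,0],[0,0,0]],[-1,[0,0,0],[0,0,0]]])

```text
clock: 4.92
eef_pos: [0.4614, 0.3271, 0.1977]
tool_rot: [0.017, 1.0, -0.001, -0.001]
ft_force: [-0.5, 0.6, -2.1]
grip_width: 0.0271
```

```bash
python3 - <<'E'
from h import *
to(467,331,33.5,-2)
im,P=wrist()
for b in blobs(im,P,"white",(.01,.03)): print(b)
for n in ["side","scene"]:
    im,d=bot.camera(n);P=xyz(bot.camera_info(n),d)
    for c,zr in [("amber",(.12,.25)),("white",(.012,.03))]:
        for b in blobs(im,P,c,zr): print(n,c,b)
E
```

```text
shift cm [-0.56  0.43 16.42] turn z rad 0.0 | tcp mm [461.4 327.1 197.7] yaw -2.0 tilt [-0.001 -0.001] q6 0.65 w 27.1 F [-0.5  0.6 -2.1] t 4.92
(np.int32(2128), 461, 333, 62, 57, -3, 19, (236, 145, 48, 53))
(np.int32(27), 486, 128, 14, 1, 11, 24, (88, 193, 7, 12))
side amber (np.int32(299), 446, 328, 36, 23, 79, 220, (175, 229, 16, 26))
side white (np.int32(522), 467, 331, 77, 58, -2, 21, (164, 287, 36, 25))
scene amber (np.int32(278), 469, 321, 42, 37, 57, 216, (371, 119, 21, 23))
scene white (np.int32(278), 465, 332, 77, 58, -1, 18, (356, 178, 28, 18))
scene white (np.int32(441), 751, -388, 59, 37, 0, 29, (73, 310, 23, 30))
```

play_rows(moves=[[-1,[-0.6,0.4,3.5],[0,0,0]],[-1,[0,0,3.5],[0,0,0]],[-1,[0,0,3.5],[0,0,0]],[-1,[0,0,2.5],[0,0,0]],[-1,[0,0,1.5],[0,0,0]],[-1,[0,0,1],[0,0,0]],[-1,[0,0,0.5],[0,0,0]],[-1,[0,0,0],[0,0,0]],[-1,[0,0,0],[0,0,0]]])

```text
clock: 5.82
eef_pos: [0.4687, 0.3317, 0.0394]
tool_rot: [0.018, 1.0, 0.001, 0.001]
ft_force: [0.3, 0.3, -2.0]
grip_width: 0.0277
```

```bash
python3 - <<'E'
from h import *
to(467,331,33.5,-2)
im,d=bot.camera("side");cv2.imwrite("pics/s2.png",cv2.resize(im[200:330,100:260,::-1],None,fx=4,fy=4))
E
```

```text
shift cm [ 0.17 -0.08  0.59] turn z rad -0.0 | tcp mm [468.7 331.7  39.4] yaw -2.0 tilt [0.001 0.001] q6 0.65 w 27.7 F [ 0.3  0.3 -2. ] t 5.82
```

View pics/s2.png

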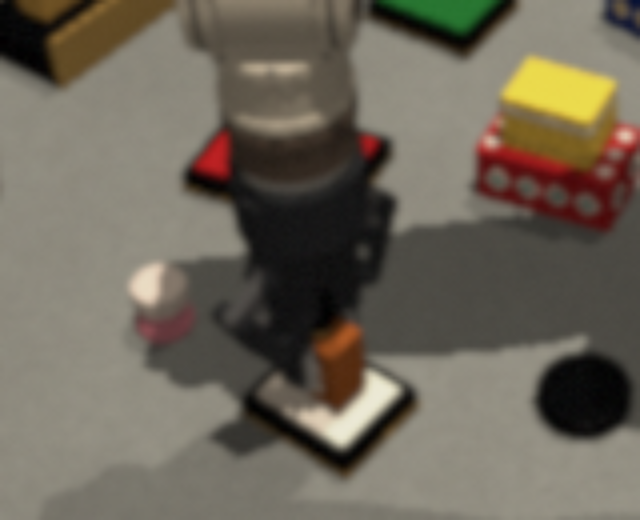

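The bottle hangs over the middle of the white plinth at crop (340,370). I'll lower it gently and release.

play_rows(moves=[[-1,[0.1,-0.1,0.2],[0,0,0]],[-1,[0,0,0.2],[0,0,0]],[-1,[0,0,0.1],[0,0,0]],[-1,[0,0,0],[0,0,0]],[0.2,[0,0,0],[0,0,0]],[0.5,[0,0,0],[0,0,0]],[1,[0,0,0],[0,0,0]],[1,[0,0,0],[0,0,0]],[1,[0,0,0],[0,0,0]],[1,[0,0,-1],[0,0,0]],[1,[0,0,-2],[0,0,0]],[1,[0,0,-3],[0,0,0]]])

```text
clock: 6.87
eef_pos: [0.4649, 0.3291, 0.0918]
tool_rot: [0.017, 1.0, -0.002, -0.002]
ft_force: [-0.2, 1.1, -0.7]
grip_width: 0.0854
```

play_rows(moves=[[1,[0,0,-4],[0,0,0]],[1,[0,0,-4],[0,0,0]],[1,[0,0,-3],[0,0,0]],[1,[0,0,0],[0,0,0]],[1,[0,0,0],[0,0,0]]])

```text
clock: 7.28
eef_pos: [0.4683, 0.3315, 0.2069]
tool_rot: [0.017, 1.0, 0.002, 0.003]
ft_force: [-0.1, 0.0, -0.3]
grip_width: 0.0854
```

```bash
python3 - <<'E'
from h import *
to(461.5,89,200,11)
im,P=wrist("w2")
for c,zr in [("amber",(.03,.1)),("white",(.01,.03))]:
  for b in blobs(im,P,c,zr): print(c,b)
im,d=bot.camera("side");P=xyz(bot.camera_info("side"),d)
for c,zr in [("amber",(.03,.1)),("white",(.012,.03))]:
        for b in blobs(im,P,c,zr): print(c,b)
E
```

```text
shift cm [ -0.16 -24.26   0.59] turn z rad -0.227 | tcp mm [468.3 331.5 206.9] yaw -2.0 tilt [0.006 0.004] q6 0.65 w 85.4 F [-0.1  0.  -0.3] t 7.28
amber (np.int32(189), 459, 104, 72, 25, 16, 47, (25, 143, 45, 63))
amber (np.int32(52), 451, 111, 38, 2, 10, 55, (43, 150, 15, 35))
amber (np.int32(787), 464, 331, 44, 26, -1, 69, (241, 150, 26, 46))
white (np.int32(1444), 466, 332, 71, 56, -2, 19, (232, 138, 47, 58))
amber (np.int32(274), 358, -81, 58, 39, 18, 65, (292, 203, 22, 22))
amber (np.int32(187), 462, 97, 83, 47, 27, 57, (224, 226, 31, 17))
amber (np.int32(275), 464, 332, 46, 28, -5, 67, (171, 278, 21, 24))
white (np.int32(278), 467, 331, 76, 59, -1, 21, (164, 292, 36, 20))
```

View pics/w2.png

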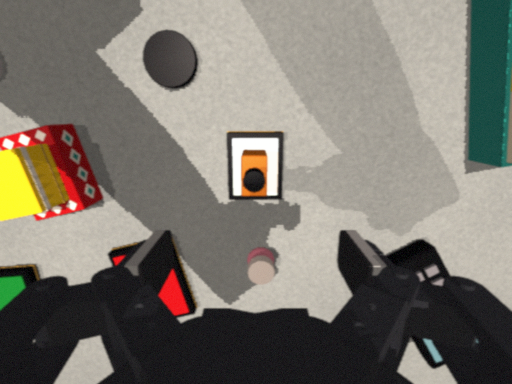

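The wrist view shows the bottle upright on the white plinth at about (255,170), off-centre by about 2.5 mm. Yellow carton next.

play_rows(moves=[[1,[0,-2.3,0],[0,0,0]],[1,[0,-3.5,0],[0,0,0]],[1,[0,-3.5,0],[0,0,0]],[1,[0,-3.5,0],[0,0,0]],[1,[0,-3.5,0],[0,0,0]],[1,[0,-3.5,0],[0,0,0]],[1,[-0.2,-3,0],[0,0,0]],[1,[0,-1.5,0],[0,0,0]],[1,[0,0,0],[0,0,-0.114]],[1,[0,0,0],[0,0,-0.114]],[1,[0,0,0],[0,0,0]],[1,[0,0,0],[0,0,0]]])

```text
clock: 8.38
eef_pos: [0.4594, 0.0872, 0.2019]
tool_rot: [-0.095, 0.995, -0.0, -0.002]
ft_force: [0.4, 0.5, -0.6]
grip_width: 0.0856
```

```bash
python3 - <<'E'
from h import *
im,P=wrist()
for c,zr in [("yellow",(.08,.1)),("red",(.03,.055)),("red",(.012,.03))]:
  for b in blobs(im,P,c,zr): print(c,b)
to(461.5,89,56,11)
E
```

```text
yellow (np.int32(3069), 462, 89, 66, 45, 10, 88, (233, 154, 49, 67))
red (np.int32(1007), 460, 90, 99, 61, 12, 44, (229, 131, 57, 88))
red (np.int32(2647), 615, 183, 90, 78, 12, 19, (274, 265, 58, 57))
shift cm [-0.25  0.12 14.62] turn z rad -0.001 | tcp mm [459.6  87.5 202.2] yaw 10.9 tilt [-0.002 -0.   ] q6 -0.0 w 85.4 F [ 0.3 -0.1  0.4] t 8.43
```

play_rows(moves=[[1,[-0.2,0.1,3.5],[0,0,0]],[1,[0,0,3.5],[0,0,0]],[1,[0,0,3.5],[0,0,0]],[1,[0,0,2.5],[0,0,0]],[1,[0,0,1.6],[0,0,0]],[1,[0,0,0],[0,0,0]],[-1,[0,0,0],[0,0,0]],[-1,[0,0,0],[0,0,0]],[-1,[0,0,0],[0,0,0]],[-1,[0,0,0],[0,0,0]],[-1,[0,0,0],[0,0,0]],[-1,[0,0,0],[0,0,0]]])

```text
clock: 9.43
eef_pos: [0.4639, 0.0892, 0.0591]
tool_rot: [-0.096, 0.995, 0.0, 0.002]
ft_force: [-0.5, 0.2, 6.4]
grip_width: 0.0452
```

play_rows(moves=[[-1,[0,0,0],[0,0,0]],[-1,[0,0,0],[0,0,0]],[-1,[0,0,-1],[0,0,0]],[-1,[0,0,-3],[0,0,0]],[-1,[0,0,-4],[0,0,0]],[-1,[0,0,-4],[0,0,0]],[-1,[0,0,-2.5],[0,0,0]],[-1,[0,0,0],[0,0,0]],[-1,[0,0,0],[0,0,0]]])

```text
clock: 10.18
eef_pos: [0.4633, 0.0891, 0.2041]
tool_rot: [-0.096, 0.995, 0.0, 0.002]
ft_force: [-1.1, 0.2, -1.7]
grip_width: 0.045
```

```bash
python3 - <<'E'
from h import *
to(442,-314.5,200,-2)
E
```

```text
shift cm [  9.83 -39.2    0.36] turn z rad 0.228 | tcp mm [463.3  89.1 204.1] yaw 11.1 tilt [0.004 0.001] q6 -0.0 w 45.0 F [-1.1  0.2 -1.7] t 10.18
```

play_rows(moves=[[-1,[0.5,-2,0],[0,0,0]],[-1,[0.9,-3.5,0],[0,0,0]],[-1,[0.9,-3.7,0],[0,0,0]],[-1,[0.9,-3.7,0],[0,0,0]],[-1,[0.9,-3.7,0],[0,0,0]],[-1,[0.9,-3.7,0],[0,0,0]],[-1,[0.9,-3.7,0],[0,0,0]],[-1,[0.9,-3.7,0],[0,0,0]],[-1,[0.9,-3.5,0],[0,0,0]],[-1,[0.9,-3.5,0],[0,0,0]],[-1,[0.8,-3,0],[0,0,0]],[-1,[0.4,-1.5,0],[0,0,0.114]]])

```text
clock: 11.18
eef_pos: [0.4393, -0.3175, 0.1995]
tool_rot: [-0.037, 0.999, 0.001, -0.002]
ft_force: [0.7, -0.3, -1.5]
grip_width: 0.0451
```

play_rows(moves=[[-1,[0,0,0],[0,0,0.114]],[-1,[0,0,0],[0,0,0]],[-1,[0,0,0],[0,0,0]]])

```text
clock: 11.43
eef_pos: [0.44, -0.314, 0.2001]
tool_rot: [0.016, 1.0, 0.001, -0.002]
ft_force: [-0.5, 0.4, -0.8]
grip_width: 0.0454
```

```bash
python3 - <<'E'
from h import *
to(442,-314.5,34.5,-2)
for n in ["side","scene"]:
    im,d=bot.camera(n);P=xyz(bot.camera_info(n),d)
    for b in blobs(im,P,"yellow",(.012,.03))+blobs(im,P,"yellow",(.226,.25)): print(n,b)
E
```

```text
shift cm [-0.26 -0.09 16.56] turn z rad 0.002 | tcp mm [ 440.  -314.   200.1] yaw -1.9 tilt [-0.003  0.003] q6 -0.59 w 45.4 F [-0.5  0.4 -0.8] t 11.43
side (np.int32(178), 424, -311, 71, 53, -90, 21, (309, 169, 20, 15))
side (np.int32(66), 419, -320, 51, 38, -46, 231, (320, 114, 14, 9))
scene (np.int32(534), 442, -317, 89, 63, -2, 19, (118, 202, 27, 25))
scene (np.int32(334), 441, -315, 70, 48, -4, 229, (99, 139, 22, 19))
```

play_rows(moves=[[-1,[-0.1,-0.1,3.5],[0,0,0]],[-1,[0,0,4],[0,0,0]],[-1,[0,0,3.5],[0,0,0]],[-1,[0,0,2.5],[0,0,0]],[-1,[0,0,1.5],[0,0,0]],[-1,[0,0,0.8],[0,0,0]],[-1,[0,0,0.3],[0,0,0]],[-1,[0,0,0.2],[0,0,0]],[-1,[0,0,0.2],[0,0,0]],[-1,[0,0,0],[0,0,0]]])

```text
clock: 12.37
eef_pos: [0.443, -0.3161, 0.0383]
tool_rot: [0.017, 1.0, -0.001, 0.001]
ft_force: [-1.2, 0.6, -1.4]
grip_width: 0.045
```

play_rows(moves=[[0.2,[0,0,0],[0,0,0]],[0.5,[0,0,0],[0,0,0]],[1,[0,0,0],[0,0,0]],[1,[0,0,0],[0,0,0]],[1,[0,0,0],[0,0,0]],[1,[0,0,-1],[0,0,0]],[1,[0,0,-3],[0,0,0]],[1,[0,0,-4],[0,0,0]],[1,[0,0,-4],[0,0,0]],[1,[0,0,-4],[0,0,0]],[1,[0,0,0],[0,0,0]],[1,[0,0,0],[0,0,0]]])

```text
clock: 13.37
eef_pos: [0.444, -0.317, 0.2015]
tool_rot: [0.017, 1.0, -0.002, 0.003]
ft_force: [-0.5, 0.9, -0.0]
grip_width: 0.0852
```

```bash
python3 - <<'E'
from h import *
im,P=wrist("w3")
for b in blobs(im,P,"yellow",(.055,.08))+blobs(im,P,"yellow",(.01,.03))+blobs(im,P,"green",(.08,.1))+blobs(im,P,"blue",(.03,.05)): print(b)
to(484,-107,200,-6)
E
```

```text
(np.int32(2733), 441, -315, 66, 47, -3, 63, (235, 143, 46, 63))
(np.int32(25), 332, -332, 27, 0, 88, 14, (227, 71, 25, 1))
(np.int32(882), 445, -315, 87, 64, -3, 19, (231, 134, 55, 71))
(np.int32(3027), 482, -107, 65, 46, -7, 88, (437, 182, 65, 65))
(np.int32(1573), 482, -106, 99, 62, -5, 43, (402, 156, 77, 84))
(np.int32(49), 526, -119, 13, 8, -88, 44, (419, 234, 13, 7))
shift cm [-3.4  21.03 -0.13] turn z rad 0.07 | tcp mm [ 442.7 -316.   199. ] yaw -2.0 tilt [ 0.003 -0.002] q6 -0.59 w 85.2 F [-0.9  0.2  0.1] t 13.42
```

View pics/w3.png

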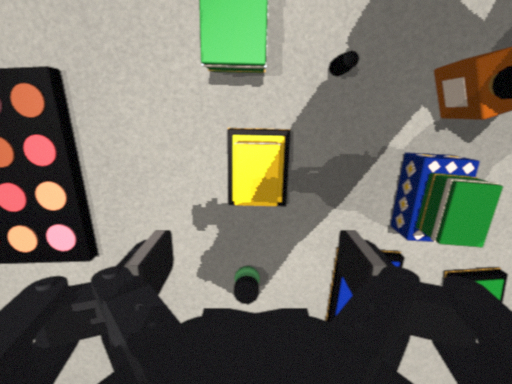

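The yellow carton stands centred on its plinth at (260,167). Green carton next.

play_rows(moves=[[1,[-0.3,2,0],[0,0,0.035]],[1,[-0.5,3.5,0],[0,0,0.035]],[1,[-0.6,3.6,0],[0,0,0]],[1,[-0.6,3.6,0],[0,0,0]],[1,[-0.6,3.6,0],[0,0,0]],[1,[-0.5,3,0],[0,0,0]],[1,[-0.3,1.7,0],[0,0,0]],[1,[0,0,0],[0,0,0]],[1,[0,0,0],[0,0,0]]])

```text
clock: 14.17
eef_pos: [0.4944, -0.1088, 0.1957]
tool_rot: [0.051, 0.999, 0.0, -0.002]
ft_force: [0.4, -0.1, -0.4]
grip_width: 0.0859
```

```bash
python3 - <<'E'
from h import *
im,P=wrist()
for c,zr in [("green",(.08,.1)),("blue",(.03,.055))]:
  for b in blobs(im,P,c,zr): print(c,b)
to(484,-107,58,-6)
E
```

```text
green (np.int32(3317), 483, -106, 65, 45, -7, 88, (232, 139, 50, 70))
blue (np.int32(1017), 483, -105, 99, 61, -5, 44, (228, 120, 58, 91))
shift cm [ 1.02  0.16 13.8 ] turn z rad 0.001 | tcp mm [ 494.4 -109.7  196. ] yaw -6.0 tilt [-0.003  0.   ] q6 -0.11 w 85.3 F [-0.2  0.1 -0.7] t 14.22
```

play_rows(moves=[[1,[1,0.3,3.5],[0,0,0]],[1,[0,0,3.5],[0,0,0]],[1,[0,0,3],[0,0,0]],[1,[0,0,2.3],[0,0,0]],[1,[0,0,1.5],[0,0,0]],[1,[0,0,0],[0,0,0]],[-1,[0,0,0],[0,0,0]],[-1,[0,0,0],[0,0,0]],[-1,[0,0,0],[0,0,0]],[-1,[0,0,0],[0,0,0]],[-1,[0,0,0],[0,0,0]],[-1,[0,0,0],[0,0,0]]])

```text
clock: 15.22
eef_pos: [0.4873, -0.1063, 0.0611]
tool_rot: [0.052, 0.999, -0.001, 0.002]
ft_force: [-0.5, -0.7, 5.8]
grip_width: 0.0448
```

play_rows(moves=[[-1,[0,0,0],[0,0,0]],[-1,[0,0,0],[0,0,0]],[-1,[0,0,-1],[0,0,0]],[-1,[0,0,-3],[0,0,0]],[-1,[0,0,-4],[0,0,0]],[-1,[0,0,-4],[0,0,0]],[-1,[0,0,-2],[0,0,0]],[-1,[0,0,0],[0,0,0]],[-1,[0,0,0],[0,0,0]]])

```text
clock: 15.97
eef_pos: [0.4865, -0.1058, 0.2009]
tool_rot: [0.052, 0.999, -0.0, 0.002]
ft_force: [0.1, 1.0, -1.7]
grip_width: 0.045
```

```bash
python3 - <<'E'
from h import *
to(644.5,-18.5,200,2)
im,d=bot.camera("scene");P=xyz(bot.camera_info("scene"),d)
for b in blobs(im,P,"green",(.19,.26)): print(b)
E
```

```text
shift cm [-14.81  10.33   0.14] turn z rad -0.139 | tcp mm [ 486.5 -105.8  200.9] yaw -6.0 tilt [ 0.003 -0.001] q6 -0.11 w 45.0 F [ 0.1  1.  -1.7] t 15.97
(np.int32(538), 485, -107, 68, 44, -4, 227, (195, 140, 22, 31))
```

play_rows(moves=[[-1,[-1.5,1,0],[0,0,0]],[-1,[-2.5,1.8,0],[0,0,0]],[-1,[-3,2.1,0],[0,0,0]],[-1,[-3,2.1,0],[0,0,0]],[-1,[-3,2,0],[0,0,0]],[-1,[-1.8,1.3,0],[0,0,-0.07]],[-1,[0,0,0],[0,0,-0.07]],[-1,[0,0,0],[0,0,0]],[-1,[0,0,0],[0,0,0]]])

```text
clock: 16.77
eef_pos: [0.6423, -0.0186, 0.1964]
tool_rot: [-0.017, 1.0, 0.0, -0.003]
ft_force: [0.2, 0.3, -1.5]
grip_width: 0.0449
```

```bash
python3 - <<'E'
from h import *
to(646,-18.5,37,2)
for n in ["scene","side"]:
    im,d=bot.camera(n);P=xyz(bot.camera_info(n),d)
    for b in blobs(im,P,"green",(.224,.26))+blobs(im,P,"green",(.01,.03)): print(n,b)
E
```

```text
shift cm [-4.600e-01 -1.000e-02  1.594e+01] turn z rad -0.001 | tcp mm [642.3 -18.6 196.4] yaw 1.9 tilt [-0.006  0.   ] q6 -0.06 w 44.9 F [ 0.2  0.3 -1.5] t 16.77
scene (np.int32(33), 619, -23, 23, 12, -29, 225, (248, 180, 10, 7))
scene (np.int32(27), 653, -10, 18, 11, 23, 224, (257, 191, 9, 7))
scene (np.int32(119), 307, -314, 103, 51, -40, 23, (116, 165, 25, 26))
scene (np.int32(752), 646, -19, 84, 62, 2, 18, (242, 242, 33, 33))
scene (np.int32(42), 610, -331, 31, 16, -57, 13, (114, 262, 14, 10))
side (np.int32(118), 628, -18, 50, 44, 0, 226, (206, 137, 16, 12))
side (np.int32(58), 301, -302, 55, 11, -2, 23, (344, 184, 16, 10))
side (np.int32(358), 646, -14, 87, 69, 1, 21, (194, 190, 33, 19))
```

play_rows(moves=[[-1,[-0.4,0,3.5],[0,0,0]],[-1,[0,0,4],[0,0,0]],[-1,[0,0,3.5],[0,0,0]],[-1,[0,0,2.5],[0,0,0]],[-1,[0,0,1],[0,0,0]],[-1,[0,0,0.5],[0,0,0]],[-1,[0,0,0.3],[0,0,0]],[-1,[0,0,0.2],[0,0,0]],[-1,[0,0,0.2],[0,0,0]],[-1,[0,0,0],[0,0,0]],[-1,[0,0,0],[0,0,0]]])

```text
clock: 17.78
eef_pos: [0.6486, -0.0187, 0.0437]
tool_rot: [-0.018, 1.0, -0.0, 0.001]
ft_force: [-0.3, -0.8, -1.3]
grip_width: 0.045
```

play_rows(moves=[[0.2,[0,0,0],[0,0,0]],[0.5,[0,0,0],[0,0,0]],[1,[0,0,0],[0,0,0]],[1,[0,0,0],[0,0,0]],[1,[0,0,0],[0,0,0]],[1,[0,0,-1],[0,0,0]],[1,[0,0,-3],[0,0,0]],[1,[0,0,-4],[0,0,0]],[1,[0,0,-4],[0,0,0]],[1,[0,0,-4],[0,0,0]],[1,[0,0,0],[0,0,0]],[1,[0,0,0],[0,0,0]]])

```text
clock: 18.78
eef_pos: [0.65, -0.0187, 0.2073]
tool_rot: [-0.018, 1.0, -0.0, 0.005]
ft_force: [-0.8, -0.0, -1.1]
grip_width: 0.0853
```

```bash
python3 - <<'E'
from h import *
im,P=wrist()
for c,zr in [("green",(.055,.08)),("green",(.01,.03)),("blue",(.03,.05)),("blue",(.01,.03))]:
  for b in blobs(im,P,c,zr): print(c,b)
to(484,-106,200,-5.5)
E
```

```text
green (np.int32(2568), 643, -18, 65, 45, 1, 63, (235, 140, 44, 61))
green (np.int32(99), 601, -320, 26, 8, -7, 12, (0, 107, 8, 23))
green (np.int32(784), 647, -18, 85, 64, 2, 19, (229, 131, 53, 69))
blue (np.int32(3443), 505, -107, 63, 57, 85, 44, (140, 0, 67, 64))
blue (np.int32(38), 531, -79, 13, 4, -30, 19, (201, 56, 7, 11))
blue (np.int32(25), 533, -110, 12, 0, 85, 20, (171, 60, 10, 4))
blue (np.int32(5837), 623, -174, 109, 77, -6, 19, (94, 90, 66, 100))
shift cm [16.74 -8.15  0.37] turn z rad 0.131 | tcp mm [648.4 -18.7 204.3] yaw 2.0 tilt [ 0.004 -0.   ] q6 -0.06 w 85.3 F [-0.  -0.7 -1.1] t 18.83
```

play_rows(moves=[[1,[1.5,-0.7,0],[0,0,0]],[1,[3,-1.5,0],[0,0,0]],[1,[3.4,-1.7,0],[0,0,0]],[1,[3.4,-1.7,0],[0,0,0]],[1,[3.2,-1.5,0],[0,0,0]],[1,[2,-1,0],[0,0,0.066]],[1,[0,0,0],[0,0,0.066]],[1,[0,0,0],[0,0,0]],[1,[0,0,0],[0,0,0]]])

```text
clock: 19.58
eef_pos: [0.4849, -0.1054, 0.2012]
tool_rot: [0.048, 0.999, 0.0, -0.001]
ft_force: [-0.6, 0.4, -0.2]
grip_width: 0.0853
```

```bash
python3 - <<'E'
from h import *
im,P=wrist()
for c,zr in [("blue",(.03,.055))]:
  for b in blobs(im,P,c,zr): print(c,b)
im,d=bot.camera("side");P=xyz(bot.camera_info("side"),d)
for b in blobs(im,P,"blue",(.03,.055)): print(b)
to(484.5,-106,17,-5.5)
E
```

```text
blue (np.int32(4193), 483, -105, 99, 61, -5, 44, (226, 128, 57, 89))
(np.int32(373), 482, -100, 98, 64, -6, 45, (252, 188, 36, 23))
shift cm [ 0.09 -0.11 18.44] turn z rad 0.001 | tcp mm [ 485.8 -105.1  201.4] yaw -5.4 tilt [-0.001  0.   ] q6 -0.12 w 85.5 F [0.6 0.  0. ] t 19.68
```

play_rows(moves=[[1,[0.2,-0.1,3.5],[0,0,0]],[1,[0,0,4],[0,0,0]],[1,[0,0,4],[0,0,0]],[1,[0,0,3.5],[0,0,0]],[1,[0,0,2],[0,0,0]],[1,[0,0,1.4],[0,0,0]],[1,[0,0,0],[0,0,0]],[-1,[0,0,0],[0,0,0]],[-1,[0,0,0],[0,0,0]],[-1,[0,0,0],[0,0,0]],[-1,[0,0,0],[0,0,0]],[-1,[0,0,0],[0,0,0]]])

```text
clock: 20.68
eef_pos: [0.4849, -0.1063, 0.0195]
tool_rot: [0.048, 0.999, -0.0, 0.001]
ft_force: [0.6, -0.1, 1.7]
grip_width: 0.0607
```

play_rows(moves=[[-1,[0,0,0],[0,0,0]],[-1,[0,0,0],[0,0,0]],[-1,[0,0,-1],[0,0,0]],[-1,[0,0,-3],[0,0,0]],[-1,[0,0,-4],[0,0,0]],[-1,[0,0,-4],[0,0,0]],[-1,[0,0,0],[0,0,0]],[-1,[0,0,0],[0,0,0]]])

```text
clock: 21.35
eef_pos: [0.4851, -0.1068, 0.1409]
tool_rot: [0.048, 0.999, -0.001, 0.003]
ft_force: [-0.4, -0.4, -4.7]
grip_width: 0.0608
```

```bash
python3 - <<'E'
from h import *
im,d=bot.camera("scene");P=xyz(bot.camera_info("scene"),d)
for b in blobs(im,P,"blue",(.08,.26)): print(b)
to(623,-173,140,-5.5)
E
```

```text
(np.int32(867), 487, -107, 102, 61, -6, 164, (194, 158, 28, 41))
shift cm [-14.56  -5.28  -0.13] turn z rad -0.001 | tcp mm [ 483.2 -106.3  138.6] yaw -5.6 tilt [ 0. -0.] q6 -0.12 w 60.7 F [ 0.1 -0.1 -4.7] t 21.4
```

play_rows(moves=[[-1,[-1.5,-0.5,0],[0,0,0]],[-1,[-2.5,-0.9,0],[0,0,0]],[-1,[-3,-1.1,0],[0,0,0]],[-1,[-3,-1.1,0],[0,0,0]],[-1,[-2.6,-0.9,0],[0,0,0]],[-1,[-1.9,-0.7,0],[0,0,0]],[-1,[0,0,0],[0,0,0]],[-1,[0,0,0],[0,0,0]]])

```text
clock: 22.07
eef_pos: [0.6213, -0.1719, 0.1341]
tool_rot: [0.049, 0.999, 0.001, -0.004]
ft_force: [-1.6, 0.3, -3.8]
grip_width: 0.0603
```

```bash
python3 - <<'E'
from h import *
im,d=bot.camera("scene");P=xyz(bot.camera_info("scene"),d)
for b in blobs(im,P,"blue",(.14,.26))+blobs(im,P,"blue",(.01,.03)): print(b)
to(623,-173,40,-5.5)
E
```

```text
(np.int32(983), 627, -173, 92, 61, -4, 158, (166, 204, 32, 39))
(np.int32(1026), 623, -174, 111, 72, -6, 19, (173, 241, 34, 40))
shift cm [-0.32 -0.13  9.47] turn z rad -0.001 | tcp mm [ 620.6 -171.5  134.7] yaw -5.6 tilt [-0.007  0.002] q6 -0.17 w 61.0 F [ 0.3 -0.1 -3.9] t 22.12
```

play_rows(moves=[[-1,[-0.2,-0.1,3],[0,0,0]],[-1,[0,0,3],[0,0,0]],[-1,[0,0,1.8],[0,0,0]],[-1,[0,0,1],[0,0,0]],[-1,[0,0,0.4],[0,0,0]],[-1,[0,0,0.3],[0,0,0]],[-1,[0,0,0],[0,0,0]],[-1,[0,0,0],[0,0,0]]])

```text
clock: 22.78
eef_pos: [0.6257, -0.1734, 0.0448]
tool_rot: [0.048, 0.999, -0.0, 0.001]
ft_force: [0.7, -0.3, -3.3]
grip_width: 0.0606
```

```bash
python3 - <<'E'
from h import *
to(622.5,-173,40,-5.5)
E
```

```text
shift cm [0.32 0.   0.48] turn z rad -0.001 | tcp mm [ 625.7 -173.4   44.8] yaw -5.5 tilt [ 0.002 -0.001] q6 -0.17 w 60.6 F [ 0.7 -0.3 -3.3] t 22.78
```

play_rows(moves=[[-1,[0.3,0,0.2],[0,0,0]],[-1,[0,0,0.2],[0,0,0]],[-1,[0,0,0],[0,0,0]],[0.4,[0,0,0],[0,0,0]],[0.7,[0,0,0],[0,0,0]],[1,[0,0,0],[0,0,0]],[1,[0,0,0],[0,0,0]],[1,[0,0,0],[0,0,0]],[1,[0,0,-1],[0,0,0]],[1,[0,0,-3],[0,0,0]],[1,[0,0,-4],[0,0,0]],[1,[0,0,-4],[0,0,0]]])

```text
clock: 23.78
eef_pos: [0.6208, -0.1726, 0.1603]
tool_rot: [0.048, 0.999, 0.0, -0.001]
ft_force: [1.7, -0.6, 0.9]
grip_width: 0.0856
```

play_rows(moves=[[1,[0,0,-4],[0,0,0]],[1,[0,0,0],[0,0,0]],[1,[0,0,0],[0,0,0]]])

```text
clock: 24.03
eef_pos: [0.6241, -0.1735, 0.2045]
tool_rot: [0.048, 0.999, -0.001, 0.005]
ft_force: [-0.1, 0.3, -0.3]
grip_width: 0.0853
```

```bash
python3 - <<'E'
from h import *
im,P=wrist("w4")
for c,zr in [("green",(.055,.08)),("green",(.01,.03)),("blue",(.05,.08)),("blue",(.01,.03))]:
  for b in blobs(im,P,c,zr): print(c,b)
to(461.5,89.5,200,11.5)
E
```

```text
green (np.int32(2592), 643, -19, 65, 46, 1, 63, (379, 150, 46, 62))
green (np.int32(976), 646, -18, 84, 64, 2, 19, (356, 137, 55, 73))
green (np.int32(127), 597, -323, 30, 12, 15, 14, (121, 148, 17, 24))
blue (np.int32(4816), 620, -172, 99, 62, -5, 64, (225, 125, 62, 94))
blue (np.int32(171), 621, -209, 112, 9, -10, 17, (224, 123, 9, 91))
blue (np.int32(33), 584, -133, 24, 6, 13, 17, (281, 123, 7, 21))
blue (np.int32(28), 615, -135, 33, 0, -4, 18, (286, 145, 1, 28))
shift cm [18.57 24.58  0.06] turn z rad -0.297 | tcp mm [ 622.6 -173.1  201.5] yaw -5.5 tilt [ 0.004 -0.001] q6 -0.17 w 85.1 F [-0.4  0.6 -0.3] t 24.08
```

View pics/w4.png

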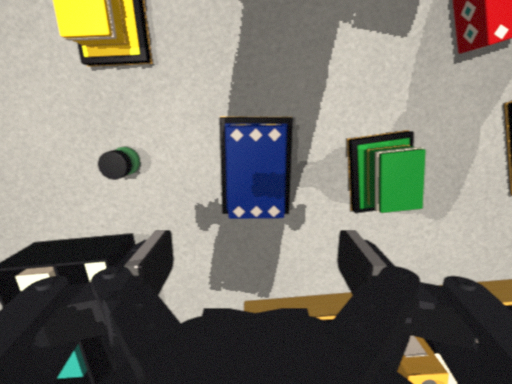

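Blue box centred on its plinth at (256,170) and green carton on its own at (385,175), both square. Red box next.

play_rows(moves=[[1,[1.2,1.5,0],[0,0,0]],[1,[2,2.7,0],[0,0,0]],[1,[2.3,3,0],[0,0,0]],[1,[2.3,3,0],[0,0,0]],[1,[2.3,3,0],[0,0,0]],[1,[2.3,3,0],[0,0,0]],[1,[2.3,3,0],[0,0,0]],[1,[2,2.9,0],[0,0,0]],[1,[1.9,2.5,0],[0,0,0]],[1,[0,0,0],[0,0,-0.1]],[1,[0,0,0],[0,0,-0.1]],[1,[0,0,0],[0,0,-0.1]]])

```text
clock: 25.08
eef_pos: [0.4586, 0.0905, 0.1976]
tool_rot: [-0.105, 0.994, -0.0, -0.002]
ft_force: [0.3, -0.0, -0.3]
grip_width: 0.0854
```

play_rows(moves=[[1,[0,0,0],[0,0,0]],[1,[0,0,0],[0,0,0]]])

```text
clock: 25.25
eef_pos: [0.4594, 0.0898, 0.198]
tool_rot: [-0.1, 0.995, -0.0, -0.002]
ft_force: [-0.6, -0.3, -0.1]
grip_width: 0.0855
```

```bash
python3 - <<'E'
from h import *
im,P=wrist()
for c,zr in [("red",(.035,.055)),("red",(.012,.03))]:
  for b in blobs(im,P,c,zr): print(c,b)
to(461,89.5,17,11.5)
E
```

```text
red (np.int32(4458), 461, 90, 100, 62, 12, 44, (226, 132, 58, 89))
red (np.int32(2556), 612, 182, 83, 78, 12, 19, (271, 267, 59, 54))
shift cm [-0.17 -0.05 18.12] turn z rad 0.0 | tcp mm [459.7  89.7 198.2] yaw 11.5 tilt [-0.002 -0.   ] q6 -0.01 w 85.4 F [ 0.7 -0.   0.1] t 25.3
```

play_rows(moves=[[1,[0,0,3.5],[0,0,0]],[1,[0,0,4],[0,0,0]],[1,[0,0,4],[0,0,0]],[1,[0,0,3.3],[0,0,0]],[1,[0,0,2],[0,0,0]],[1,[0,0,1.2],[0,0,0]],[1,[0,0,0],[0,0,0]],[-1,[0,0,0],[0,0,0]],[-1,[0,0,0],[0,0,0]],[-1,[0,0,0],[0,0,0]],[-1,[0,0,0],[0,0,0]],[-1,[0,0,0],[0,0,0]]])

```text
clock: 26.3
eef_pos: [0.4616, 0.0901, 0.0205]
tool_rot: [-0.101, 0.995, 0.0, 0.001]
ft_force: [-0.7, -0.3, 2.6]
grip_width: 0.0603
```

play_rows(moves=[[-1,[0,0,0],[0,0,0]],[-1,[0,0,0],[0,0,0]],[-1,[0,0,-1],[0,0,0]],[-1,[0,0,-3],[0,0,0]],[-1,[0,0,-4],[0,0,0]],[-1,[0,0,-4],[0,0,0]],[-1,[0,0,0],[0,0,0]],[-1,[0,0,0],[0,0,0]]])

```text
clock: 26.97
eef_pos: [0.4623, 0.0903, 0.1416]
tool_rot: [-0.101, 0.995, 0.0, 0.003]
ft_force: [-0.5, 0.4, -3.9]
grip_width: 0.0608
```

```bash
python3 - <<'E'
from h import *
im,d=bot.camera("scene");P=xyz(bot.camera_info("scene"),d)
for b in blobs(im,P,"red",(.08,.26)): print(b)
to(625.5,184.5,140,12.2)
E
```

```text
(np.int32(879), 467, 81, 103, 94, 15, 163, (267, 142, 40, 41))
(np.int32(84), 779, 326, 18, 15, 23, 147, (438, 239, 11, 10))
shift cm [-18.08   5.93  -0.04] turn z rad -0.01 | tcp mm [460.4  89.9 139.5] yaw 11.6 tilt [0.001 0.   ] q6 -0.01 w 60.5 F [ 0.3 -0.  -3.2] t 27.02
```

play_rows(moves=[[-1,[-1.5,0.5,0],[0,0,-0.01]],[-1,[-2.6,0.9,0],[0,0,0]],[-1,[-3,1,0],[0,0,0]],[-1,[-3,1,0],[0,0,0]],[-1,[-3,1,0],[0,0,0]],[-1,[-3,0.9,0],[0,0,0]],[-1,[-1.9,0.6,0],[0,0,0]],[-1,[0,0,0],[0,0,0]],[-1,[0,0,0],[0,0,0]]])

```text
clock: 27.77
eef_pos: [0.6225, 0.1855, 0.135]
tool_rot: [-0.107, 0.994, -0.001, -0.003]
ft_force: [-0.9, -0.3, -3.1]
grip_width: 0.0608
```

play_rows(moves=[[-1,[0,0,3],[0,0,0]],[-1,[0,0,3],[0,0,0]],[-1,[0,0,1.8],[0,0,0]],[-1,[0,0,1],[0,0,0]],[-1,[0,0,0.5],[0,0,0]],[-1,[0,0,0],[0,0,0]],[-1,[0,0,0],[0,0,0]]])

```text
clock: 28.35
eef_pos: [0.6242, 0.1855, 0.0471]
tool_rot: [-0.106, 0.994, 0.0, 0.0]
ft_force: [-0.9, 1.0, -3.1]
grip_width: 0.0609
```

```bash
python3 - <<'E'
from h import *
im,d=bot.camera("side");P=xyz(bot.camera_info("side"),d)
for b in blobs(im,P,"red",(.06,.08))+blobs(im,P,"red",(.012,.03)): print(b)
to(625.5,184.5,40.5,12.2)
E
```

```text
(np.int32(372), 605, 182, 65, 65, -76, 72, (168, 217, 24, 23))
(np.int32(45), 642, 223, 47, 11, -5, 68, (149, 225, 12, 10))
(np.int32(263), 610, 203, 130, 72, 41, 21, (148, 234, 48, 19))
shift cm [-0.03 -0.13  0.74] turn z rad 0.0 | tcp mm [624.9 185.7  47.9] yaw 12.2 tilt [0.002 0.001] q6 0.08 w 60.7 F [-0.2  1.3 -2.7] t 28.4
```

play_rows(moves=[[-1,[0,-0.1,0.3],[0,0,0]],[-1,[0,0,0.2],[0,0,0]],[-1,[0,0,0.1],[0,0,0]],[-1,[0,0,0],[0,0,0]],[0.4,[0,0,0],[0,0,0]],[0.7,[0,0,0],[0,0,0]],[1,[0,0,0],[0,0,0]],[1,[0,0,0],[0,0,0]],[1,[0,0,0],[0,0,0]],[1,[0,0,-1],[0,0,0]],[1,[0,0,-3],[0,0,0]],[1,[0,0,-4],[0,0,0]]])

```text
clock: 29.4
eef_pos: [0.6214, 0.1838, 0.1178]
tool_rot: [-0.106, 0.994, -0.001, -0.004]
ft_force: [0.5, 0.7, 0.6]
grip_width: 0.0854
```

play_rows(moves=[[1,[0,0,-4],[0,0,0]],[1,[0,0,-4],[0,0,0]],[1,[0,0,0],[0,0,0]],[1,[0,0,0],[0,0,0]],[1,[0,0,0],[0,0,0]],[1,[0,0,0],[0,0,0]]])

```text
clock: 29.9
eef_pos: [0.6232, 0.1843, 0.1988]
tool_rot: [-0.106, 0.994, -0.0, -0.001]
ft_force: [-0.3, 0.0, -1.0]
grip_width: 0.0851
```

```bash
python3 - <<'E'
from h import *
im,P=wrist()
for b in blobs(im,P,"red",(.05,.08))+blobs(im,P,"red",(.01,.03)): print("w",b)
for n in ["side","scene"]:
    im,d=bot.camera(n);P=xyz(bot.camera_info(n),d); cv2.imwrite(f"pics/{n}9.png",im[:,:,::-1])
    for c in ["blue","red","green","yellow","amber"]:
        for b in blobs(im,P,c,(.056,.08)): print(n,c,b)
to(0,0,0,0)
E
```

```text
w (np.int32(5089), 623, 185, 99, 62, 13, 64, (225, 132, 62, 94))
w (np.int32(428), 628, 185, 112, 76, 12, 18, (222, 128, 66, 92))
w (np.int32(44), 614, 221, 53, 0, 14, 17, (286, 149, 1, 44))
w (np.int32(31), 596, 321, 18, 3, -16, 12, (365, 167, 10, 13))
w (np.int32(25), 660, 231, 30, 1, 13, 17, (285, 196, 2, 24))
side blue (np.int32(298), 616, -169, 95, 63, -5, 66, (229, 159, 33, 19))
side red (np.int32(639), 624, 185, 103, 66, 13, 66, (150, 216, 42, 26))
side green (np.int32(99), 305, -324, 52, 47, 85, 61, (345, 169, 14, 14))
side green (np.int32(180), 642, -16, 66, 43, -1, 65, (199, 181, 23, 14))
side yellow (np.int32(195), 441, -316, 69, 52, -2, 65, (303, 157, 24, 13))
side amber (np.int32(184), 358, -81, 58, 37, 17, 67, (293, 203, 21, 14))
side amber (np.int32(177), 465, 332, 45, 27, -2, 70, (171, 279, 20, 16))
scene blue (np.int32(951), 623, -174, 102, 61, -5, 64, (173, 230, 29, 39))
scene red (np.int32(879), 626, 183, 101, 63, 13, 63, (319, 209, 45, 38))
scene green (np.int32(443), 291, -333, 93, 62, -2, 58, (113, 157, 26, 22))
scene green (np.int32(483), 646, -20, 67, 46, 1, 63, (245, 233, 26, 26))
scene yellow (np.int32(328), 443, -317, 69, 46, -4, 63, (117, 193, 21, 19))
scene amber (np.int32(158), 363, -86, 58, 37, 16, 65, (206, 165, 20, 15))
scene amber (np.int32(113), 470, 328, 41, 29, 2, 67, (364, 171, 16, 12))
shift cm [64.74 -4.82 20.08] turn z rad 0.213 | tcp mm [623.2 184.3 198.3] yaw 12.2 tilt [-0.004 -0.001] q6 0.07 w 85.2 F [0.2 0.3 0.3] t 30.05
```

View pics/scene9.png

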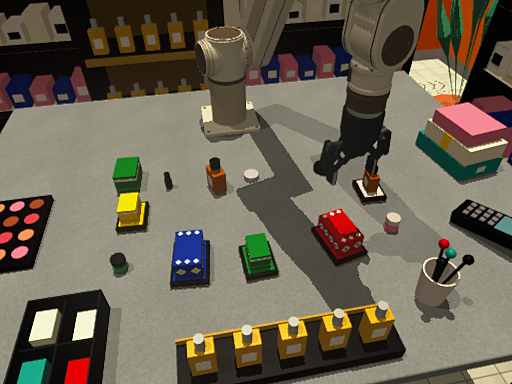

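The picture shows all five things upright on their plinths: blue (190,255), green (258,252), yellow (131,210), red (339,232) and the bottle (371,183). The gripper is clear of them, so I'm handing in.

```bash
python3 -c "
from workcell import bot
print(bot.job_done(), bot.get_obs()['clock'])"
```

```text
the job is handed in; nothing more can be done
the job is handed in; nothing more can be done
```

I took both stacks apart and set all five things on their plinths. I handed the job in at about 30 s of the 122 s allowed, with no verdict reported.

- **Positions:** In the last camera checks, each thing measured within about 5 mm of its plinth's centre, against the 12 mm limit. The long axes were within about 5° of the plinths', against 0.2 rad (about 11°).
- **Standing and release:** The tops were at the heights expected for standing directly on the plinths. Everything looked upright and released, with the gripper about 13 cm above the nearest thing.
- **Disagreements:** The wrist and side cameras tended to read the objects 2–4 mm closer to the robot than their plinths, while the scene camera read them nearly centred. The difference is about the size of the calibration error.
- **Rough spot:** The green and yellow cartons were let go a few millimetres above their plinths because the arm stopped slightly high. Both settled flat.

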